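Clamp the loaf stop on the slicing board

ROBOT

A 6-joint arm with a two-finger parallel gripper is mounted at the origin on the work surface. World frame = base frame: x ahead of the robot, y to its left, z up, the work surface at z = 0. Lengths are in mm, angles in rad, forces in N, time in s.
With the tool pointing down it reaches from about 375 to 925 mm from the base axis. Payload 5.7 kg.
Tool frame: the origin (TCP) lies on the centre line of the jaws, within the pads' length; the fingertips stand 19 mm ahead of it and the grasp point (between the pads) is the TCP (r.tip_reach is the distance from the TCP to the fingertips, in mm); x points along the fingers, y is the direction in which the jaws open and shut, and the axes are right-handed (so a half turn about x gives the same grasp; the last joint's range is limited). The gripper opens to 88 mm and grips with 3 to 60 N. Pads are 20 mm wide; open, the fingers measure 115 mm over their backs; the gripper's body (75 mm by 178 mm) begins 61 mm behind the grasp point.
Start: joints at [1.009, 0.359, 1.51, -0, 1.272, -0.115], TCP at [259.238, 541.073, 241.623] pointing down, gripper open.
Joint ranges: [-2.97, 2.97], [-1.01, 2.36], [0.21, 2.38], [-0.96, 4.11], [0.2, 2.71], [-2.98, 2.98]. Speed limits (rad/s): [2.39, 2.39, 3.14, 3.14, 3.14, 3.14].

INTERFACE

Orientations are given as [roll, pitch, yaw] about the fixed x, y, z axes, in that order (R = Rz(yaw) Ry(pitch) Rx(roll)).
In Python, from cell import r, optics gives the robot as it stands. The module is installed in compiled form; this text tells all that it offers.
- The arm moves only by the shell command python3 -m inch 'ROWS' [FORCE]. ROWS is JSON, a list of rows, each a list of 3 entries, a list of its own where there are three numbers: the shift along the tool's x, y, z in m, then the turn about the tool's x in degrees, then the gripper command: -1 is fully open, 1 is shut, values between are in proportion. In form: [[[tx, ty, tz], roll, gripper], ...]. A call has 1 to 5 rows; each row shifts and turns the commanded pose from where the row before left it, along the tool's axes as they then stand; what a row does not reach is not made up. A row lasts 1/10 s, in which the tool goes at most 50 mm and 8.59 degrees, less where a joint would pass 70% of its speed; a pose out of reach is approached as far as the arm can. A call with a gripper value outside its range is refused whole. The fingers move at their own pace and stop on an object; FORCE is the grip in N (left out, the last holds). Time passes only in rows, so rows that do not move let the fingers close. It gives the time, the measured TCP pose, the force and the opening at its end, in the units of the state.
- r.state(): the state, without advancing time (a new reading comes with each control period).
- optics.capture(name): name is "scene" or "top"; returns a dict with "image" (480x640x3 uint8, red, green, blue), "intrinsics" (3x3 intrinsics, pixels), "dist" ([k1, k2, p1, p2, k3] as OpenCV has them; the pictures are not rectified), "origin" and "orientation" of the camera in the world. Camera axes: x right, y up, looking along -z (the intrinsics and any distortion apply to the point x, -y, -z); pixel columns grow to the right and rows downward; lengths in mm; the calibration is good to about 2 mm. A picture is of the moment at which its call begins. There is no depth.
- r.job_done(): hands the job in, once; it reports no verdict.
The state is a dict: "time": time; "qpos": joint angles; "joint_velocities": joint speeds; "effort": joint torques, N m; "tool_pos": TCP position; "tool_rot": TCP orientation; "ft_force": force on the tool from outside, world axes, zero at the start; "moment": the same for the moment, N m; "finger_gap": finger opening in mm.
Only numpy, scipy, OpenCV 4.12 (cv2) and the standard library are available. Lean on these libraries where they do the work, as an engineer would, in place of code of your own. Each camera call takes 0.05 s, during which the arm holds its last target.

TASK

The steel loaf stop on the bread slicing board is loose. Using the bolt's upright lever as a handle, screw the lever bolt in (clockwise) until its head is snug on the rubber pad, firm but not overtightened, and only then fold the lever down flat until it is fully closed. Leave the jam jar, the mug and the butter bowl where they stand, and let go of everything.

Things in the scene. Friction and masses are not known exactly. Their poses are not given: they have to be found in the camera images.
- board: light wooden slicing board lying fixed on the counter, 260 x 400 x 28 mm; origin on its underside, straight below the bolt's axis (the board reaches 130 mm either way in its x, and from -140 to +260 mm in its y); z up
- fence: the loaf stop, fixed on the board: steel bar 60 (x) x 235 (y, -45 to +190) x 10 mm high, with an upright plate 160 mm wide (along x), top 86 mm above the counter, at y = +188 mm; origin on the bar's underside on the bolt's axis. A black rubber pad, 54 mm across, lies on the bar under the bolt's head; its height varies by 5.5 mm from start to start and is not reported
- axle: the lever bolt: round steel head 52 mm across, 9 mm high, with a bevelled top, dark fork on top; origin on its axis at the head's underside, 47 mm above the counter at the start; z up along the axis, x the way the lever folds, y the lever's hinge line. Turning clockwise seen from above (negative yaw) screws it in and down, 14 mm a turn; it stays where it is let go
- head_top (a point): centre of the head's top face, 9 mm above its underside. How the bolt turns: at first against a steady 0.08 N m of thread drag; after 0.5 to 3.0 rad of turning from the start (differs each time) the head meets the pad, and from then on the torque, felt while turning or holding, climbs by about 0.7 to 1.2 N m per rad. 0.24 to 0.34 N m in all is snug; from about 0.42 N m on it is overtightened
- lever (a joint): fold angle of the lever: 0 = upright, along the bolt's axis (as it starts), 1.5 = folded down flat, fully closed (end stop). It folds against stiff friction and a light spring, 0.22 N m at first and 0.34 N m when closed (about 4 to 7 N pushed square on it 50 mm from the hinge), and stays where it is left
- lever_pivot (a point): the middle of the lever's hinge, on the bolt's axis, 18 mm above the underside of the head; its frame folds with the lever: z points along the lever to its free end, x is the lever's thickness direction (the red face looks to -x), y its width and hinge line
- lever_tip (a point): the middle of the lever's free end, 66 mm from the hinge. The lever is a black paddle 10 mm thick and 32 mm wide (from 18 mm beyond the hinge to its end), with a red face on the side away from which it folds
- jam_jar: amber jam jar with a yellow lid, 64 mm across, 85 mm high, standing on the counter; origin under its centre
- mug: white mug, 80 mm across, 90 mm high, standing on the counter; origin under its centre
- butter_bowl: blue bowl, 100 mm across, 50 mm high, standing on the counter; origin under its centre

How it is judged:
By the outcome, as a careful person would: the job done as asked, in the order asked, and still so for the second after the job is handed in, with the robot touching nothing.
It also fails if it takes over 72 s, if anything falls off the work surface, if the arm or the gripper's body presses on something with over 40 N, if the wrist force passes 120 N, or if a joint passes its speed limit or range.

## Working session

There is one attempt and no reset: what is moved stays moved. The work goes in short steps, Python scripts to look and compute and a shell command to move; the robot and the scene stay as the last step left them, time stands still between calls to the robot, and variables do not carry over. Pictures are saved under pics/ and viewed, and the job is handed in when it is done.

```bash
mkdir -p pics; python3 - <<'E'
from cell import r, optics
import cv2
s=r.state(); print(s)
for n in ("scene","top"):
    c=optics.capture(n); cv2.imwrite(f"pics/{n}0.png",c["image"][:,:,::-1])
    print(n,c["intrinsics"],c["dist"],c["origin"],c["orientation"])
E
```

```text
{'time': 0.0, 'qpos': array([ 1.00891833e+00,  3.59548198e-01,  1.51141304e+00,  2.86060086e-05,
        1.27248135e+00, -1.15102379e-01]), 'joint_velocities': array([ 4.53656069e-05,  9.82966553e-04, -1.25952094e-03,  6.89566176e-04,
        1.34036455e-04, -9.49286168e-04]), 'effort': array([ 1.15354458e-03, -5.15382421e+01, -2.70734453e+01,  6.76369783e-02,
        3.53400700e-02, -1.58125163e-04]), 'tool_pos': array([258.89099755, 540.5606937 , 240.79121496]), 'tool_rot': array([-1.70066949,  1.56894619, -2.14745354]), 'ft_force': array([ 0.23496599, -0.15853024,  0.48572182]), 'moment': array([ 0.02340063,  0.03124727, -0.02975336]), 'finger_gap': 87.79215937579292}
scene [[507.92570699   0.         326.53906964]
 [  0.         507.92570699 238.76716744]
 [  0.           0.           1.        ]] [-0.05017298  0.          0.          0.          0.        ] [985.6867106  525.63306472 961.08911071] [ 0.63045647 -0.01219359  2.58786826]
top [[583.42750041   0.         326.76655113]
 [  0.         583.42750041 233.57274985]
 [  0.           0.           1.        ]] [-0.11094545  0.          0.          0.          0.        ] [ 437.65987254  -15.99597747 1316.70297922] [ 0.16453912  0.01479709 -1.59940941]
```

View pics/scene0.png

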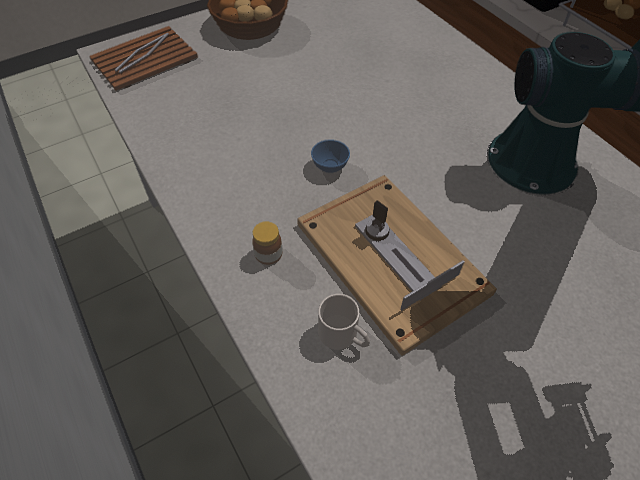

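View pics/top0.png

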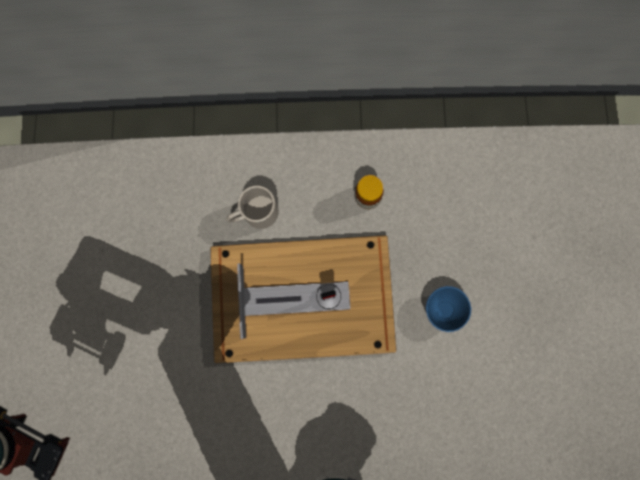

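Scene picture: bolt and lever at about (379,220), plate at (433,287), jar (267,243), mug (339,313), bowl (330,156). Top picture: bolt at (329,296), plate at column 242, jar (370,189), mug (257,204), bowl (448,309). I'll zoom in next.

```bash
cat > h.py <<'E'
import numpy as np, cv2
from scipy.spatial.transform import Rotation as R
from cell import r, optics
def Rm(o): return R.from_euler('xyz',o).as_matrix()
def ray(c,uv):
    p=cv2.undistortPoints(np.array([[uv]],float),np.array(c["intrinsics"]),np.array(c["dist"]))[0,0]
    return np.array(c["origin"]),Rm(c["orientation"])@np.array([p[0],-p[1],-1.])
def onz(c,uv,z):
    o,d=ray(c,uv); return o+d*(z-o[2])/d[2]
def proj(c,P):
    P=np.atleast_2d(P); q=(P-np.array(c["origin"]))@Rm(c["orientation"]); q=q*[1,-1,-1]
    return cv2.projectPoints(q.reshape(-1,1,3),np.zeros(3),np.zeros(3),np.array(c["intrinsics"]),np.array(c["dist"]))[0][:,0]
def tri(c1,u1,c2,u2):
    o1,d1=ray(c1,u1);o2,d2=ray(c2,u2);A=np.stack([d1,-d2],1)
    s=np.linalg.lstsq(A,o2-o1,rcond=None)[0]; a=o1+d1*s[0];b=o2+d2*s[1]
    return (a+b)/2,np.linalg.norm(a-b)
def crop(im,x0,y0,w,h,k,name):
    cv2.imwrite(name,cv2.resize(im[y0:y0+h,x0:x0+w,::-1],None,fx=k,fy=k,interpolation=cv2.INTER_CUBIC))
E
python3 - <<'E'
from h import *
c=optics.capture("scene");crop(c["image"],340,180,80,75,8,"pics/sc1.png")
t=optics.capture("top");crop(t["image"],290,260,80,75,8,"pics/tc1.png")
# board corners in top, z=28
for uv in [(211,244),(387,236),(395,351),(223,363)]: print(uv,onz(t,uv,28))
for n,uv,z in [("jar",(370,189),85),("mug",(257,204),90),("bowl",(448,309),50),("plate1",(242,256),86),("plate2",(244,338),86)]: print(n,onz(t,uv,z))
E
```

```text
(211, 244) [636.44213464 257.92749196  28.        ]
(387, 236) [ 642.42986214 -137.58944658   28.        ]
(395, 351) [ 388.58622348 -144.06888837   28.        ]
(223, 363) [372.65356236 231.75424778  28.        ]
jar [ 737.64178142 -100.13094451   85.        ]
mug [711.13279418 144.94961262  90.        ]
bowl [ 475.03393746 -260.61768988   50.        ]
plate1 [599.57156663 178.65617543  86.        ]
plate2 [426.37413297 175.87158213  86.        ]
```

View pics/sc1.png

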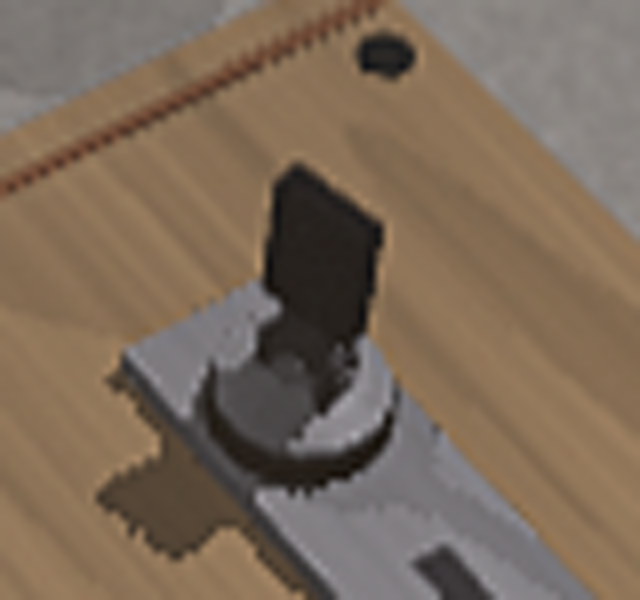

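View pics/tc1.png

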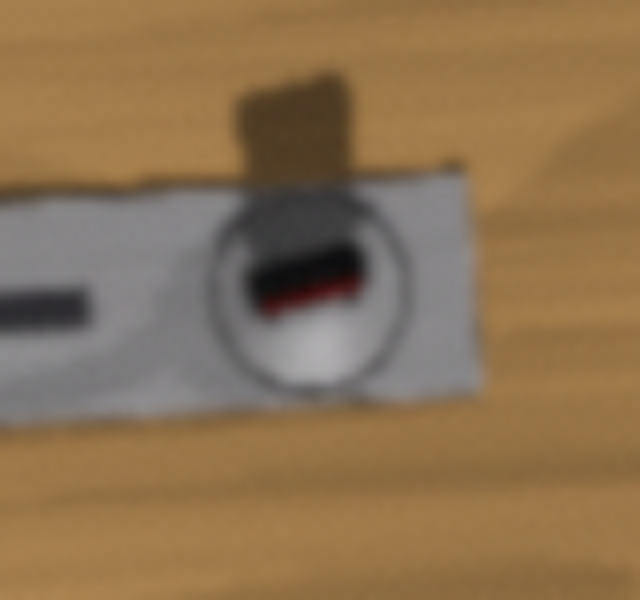

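Zoomed views: the lever stands upright with its red face towards the robot, so it folds towards +x. The head circle is at about top (328.8,296.6). The hinge line in the image gives a yaw of about 13°. I'll fit the pose with an overlay.

```bash
cat > fit.py <<'E'
from h import *
from scipy.optimize import least_squares
from scipy.spatial import ConvexHull
def box(x,y,z0,yaw):
    c,s=np.cos(yaw),np.sin(yaw)
    return np.array([[x+c*a-s*b,y+s*a+c*b,z0+h] for h in(36,84) for a in(-5,5) for b in(-16,16)])
def ring(x,y,z,rad=26):
    a=np.linspace(0,2*np.pi,60); return np.stack([x+rad*np.cos(a),y+rad*np.sin(a),0*a+z],1)
def overlay(c,p,x0,y0,w,h,k,name,z0=47):
    im=cv2.resize(c["image"][y0:y0+h,x0:x0+w,::-1],None,fx=k,fy=k,interpolation=cv2.INTER_CUBIC)
    f=lambda P:np.round(((proj(c,P)-[x0,y0])+.5)*k).astype(int)
    b=f(box(p[0],p[1],z0,p[2]))
    for i,j in [(0,1),(1,3),(3,2),(2,0),(4,5),(5,7),(7,6),(6,4),(0,4),(1,5),(2,6),(3,7)]: cv2.line(im,b[i].tolist(),b[j].tolist(),(0,255,0),1)
    cv2.polylines(im,[f(ring(p[0],p[1],z0))],True,(255,0,0),1)
    cv2.polylines(im,[f(ring(p[0],p[1],z0+9,24))],True,(255,255,0),1)
    cv2.imwrite(name,im)
E
python3 - <<'E'
from fit import *
c=optics.capture("scene");t=optics.capture("top")
# top head circle
print(onz(t,(328.4,296.3),52))
yaws=0.23
# corner observations (crop px)/8: top face: idx 4:(-5,-16) 5:(-5? ) order a,b
T=np.array([[245,268],[355,238]])/8+[290,260]-.5   # +x side: b=+16 (left), b=-16 (right)
S=np.array([[383,225],[298,162]])/8+[340,180]-.5   # scene: +x,+y? right corner ; left top
def f(p):
    b=box(p[0],p[1],47,p[2])
    return np.r_[(proj(t,b[[7,6]])-T).ravel(), (proj(t,[p[0],p[1],52])-[328.4,296.3]).ravel(), 0]
s=least_squares(f,[514,-8,.23]);print(s.x,s.fun)
p=s.x
b=box(p[0],p[1],47,p[2]); print("scene proj top corners",(proj(c,b[4:])-[340,180])*8+4)
overlay(c,p,340,180,80,75,8,"pics/so1.png");overlay(t,p,290,260,80,75,8,"pics/to1.png")
E
```

```text
[510.61456815  -2.89395995  52.        ]
[ 5.11412013e+02 -2.52377082e+00  2.38061172e-01] [-0.64465773  0.38102835  0.81541522 -0.04182176 -0.18184346 -0.36420576
  0.        ]
scene proj top corners [[296.54956489 153.97601368]
 [386.98374088 219.08444535]
 [271.93638894 173.95551607]
 [362.44562086 239.56677842]]
```

View pics/so1.png

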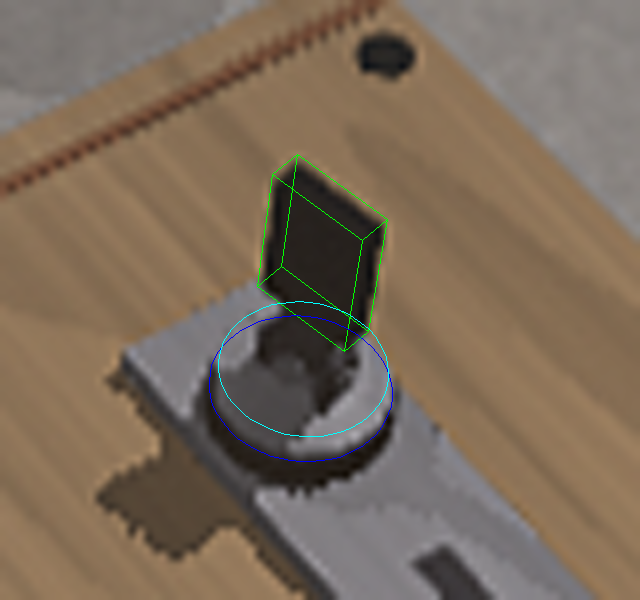

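View pics/to1.png

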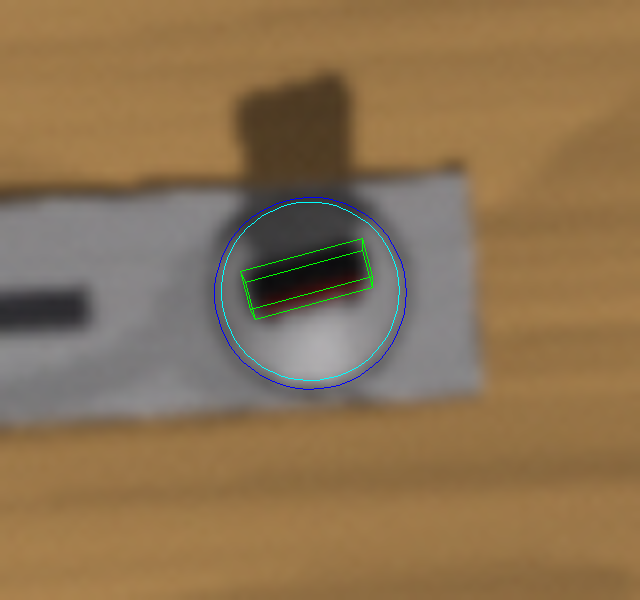

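The overlay fits within about 1 px (bolt at 511.4, -2.5, yaw 0.238). Next I'll work out the tool axes and the move.

```bash
cat > mv.py <<'E'
from h import *
def st(): 
    s=r.state(); M=Rm(s["tool_rot"]); return s,M
def show(target=None,yaw=None):
    s,M=st(); p=np.array(s["tool_pos"])
    print("t %.2f pos %s gap %.1f F %s M %s q %s e6 %.3f"%(s["time"],p.round(1),s["finger_gap"],np.round(s["ft_force"],2),np.round(s["moment"],3),np.round(s["qpos"],3),s["effort"][5]))
    h=np.arctan2(M[1,1],M[0,1]); print("toolx",M[:,0].round(4),"jaw heading %.4f"%h)
    if target is not None: print("tool shift mm",(M.T@(np.array(target)-p)).round(2))
    if yaw is not None:
        for k in(-1,0,1): print("  roll deg for heading",np.degrees(-(yaw+k*np.pi-h)).round(2))
E
python3 -c "
from mv import *
show([511.4,-2.5,242],.238)"
```

```text
t 0.30 pos [259.1 540.9 241.3] gap 87.9 F [ 0.38 -0.38 -0.18] M [-0.029 -0.023  0.012] q [ 1.009  0.359  1.511 -0.     1.272 -0.115] e6 -0.000
toolx [-4.e-04 -6.e-04 -1.e+00] jaw heading 1.1240
tool shift mm [-4.2000e-01 -3.8105e+02  4.6229e+02]
  roll deg for heading 230.76
  roll deg for heading 50.76
  roll deg for heading -129.24
```

```bash
python3 -m inch '[[[0,-0.025,0.031],0,-1],[[0,-0.025,0.031],0,-1],[[0,-0.025,0.031],0,-1],[[0,-0.025,0.031],0,-1],[[0,-0.025,0.031],0,-1]]'
python3 -m inch '[[[0,-0.025,0.031],0,-1],[[0,-0.025,0.031],0,-1],[[0,-0.025,0.031],0,-1],[[0,-0.025,0.031],0,-1],[[0,-0.025,0.031],0,-1]]'
python3 -m inch '[[[0,-0.025,0.031],0,-1],[[0,-0.025,0.031],0,-1],[[0,-0.025,0.031],0,-1],[[0,-0.025,0.031],0,-1],[[0,-0.025,0.031],0,-1]]'
python3 -m inch '[[[0,0,0],8.5,-1],[[0,0,0],8.5,-1],[[0,0,0],8.5,-1],[[0,0,0],8.5,-1],[[0,0,0],8.5,-1]]'
python3 -m inch '[[[0,0,0],8.26,-1],[[0,0,0],0,-1]]'
python3 -c "
from mv import *
show([511.4,-2.5,112],.238)"
```

```text
time: 0.8
tool_pos: [345.4, 360.0, 241.7]
tool_rot: [0.309, 1.571, -0.138]
ft_force: [0.2, 0.9, -0.8]
finger_gap: 88.1
time: 1.3
tool_pos: [431.3, 180.2, 241.8]
tool_rot: [0.635, 1.57, 0.188]
ft_force: [0.7, -0.3, -0.2]
finger_gap: 87.6
time: 1.8
tool_pos: [517.1, 0.3, 241.8]
tool_rot: [0.51, 1.57, 0.063]
ft_force: [1.2, 0.3, -0.0]
finger_gap: 87.8
time: 2.3
tool_pos: [516.5, 1.9, 241.6]
tool_rot: [-1.364, 1.571, -2.559]
ft_force: [0.2, -0.8, -0.5]
finger_gap: 87.7
time: 2.5
tool_pos: [516.6, 2.0, 241.7]
tool_rot: [0.089, 1.571, -1.245]
ft_force: [0.4, 0.6, 0.1]
finger_gap: 88.3
t 2.50 pos [516.6   2.  241.7] gap 88.3 F [0.36 0.58 0.07] M [-0.098  0.048 -0.019] q [-0.13   0.239  1.688 -0.     1.215 -0.367] e6 1.545
toolx [ 0.e+00 -1.e-04 -1.e+00] jaw heading 0.2368
tool shift mm [129.68  -6.07   3.13]
  roll deg for heading 179.93
  roll deg for heading -0.07
  roll deg for heading -180.07
```

```bash
python3 -m inch '[[[0,-0.0061,0.0031],0,-1],[[0.0325,0,0],0,-1],[[0.0325,0,0],0,-1],[[0.0325,0,0],0,-1],[[0.0325,0,0],0,-1]]'
python3 -m inch '[[[0,0,0],0,-1],[[0,0,0],0,-1],[[0,0,0],0,-1]]'
python3 -c "
from mv import *
show([511.4,-2.5,112],.238)
c=optics.capture('scene');crop(c['image'],310,120,130,110,6,'pics/sc2.png')"
```

```text
time: 3.0
tool_pos: [511.1, -2.8, 110.8]
tool_rot: [0.882, 1.57, -0.448]
ft_force: [0.1, 0.5, 0.3]
finger_gap: 87.7
time: 3.3
tool_pos: [512.5, -2.7, 113.2]
tool_rot: [1.144, 1.568, -0.188]
ft_force: [0.6, 0.3, -0.0]
finger_gap: 88.0
t 3.30 pos [512.5  -2.7 113.2] gap 88.0 F [ 0.6   0.35 -0.  ] M [-0.009  0.081  0.001] q [-0.14   0.394  1.84  -0.     0.905 -0.379] e6 -0.023
toolx [ 2.4e-03 -5.0e-04 -1.0e+00] jaw heading 0.2391
tool shift mm [ 1.22 -1.06 -0.51]
  roll deg for heading 180.06
  roll deg for heading 0.06
  roll deg for heading -179.94
```

View pics/sc2.png

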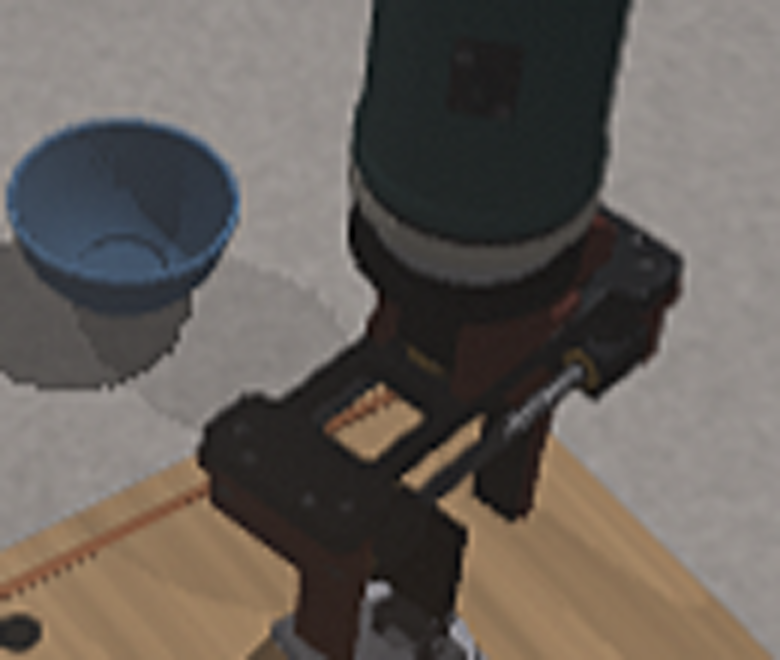

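The fingers straddle the lever, which shows at about (440,610) in the crop. I'll close partway, check alignment, then close gently.

```bash
python3 -m inch '[[[0,0,0],0,0.5],[[0,0,0],0,0.5],[[0,0,0],0,0.5],[[0,0,0],0,0.5],[[0,0,0],0,0.5]]' 5
python3 -c "
from mv import *
show([511.4,-2.5,112],.238)
c=optics.capture('scene');crop(c['image'],340,160,80,75,8,'pics/sc3.png')
c=optics.capture('top');crop(c['image'],270,240,130,110,6,'pics/tc3.png')"
```

```text
time: 3.85
tool_pos: [511.4, -2.5, 111.7]
tool_rot: [-0.07, 1.571, -1.402]
ft_force: [-0.9, 0.4, -0.1]
finger_gap: 50.7
t 3.85 pos [511.4  -2.5 111.7] gap 50.7 F [-0.86  0.38 -0.09] M [-0.077 -0.008  0.011] q [-0.14   0.395  1.842 -0.     0.904 -0.378] e6 -0.001
toolx [ 0.e+00 -1.e-04 -1.e+00] jaw heading 0.2381
tool shift mm [-0.28  0.03  0.02]
  roll deg for heading 180.01
  roll deg for heading 0.01
  roll deg for heading -179.99
```

View pics/sc3.png

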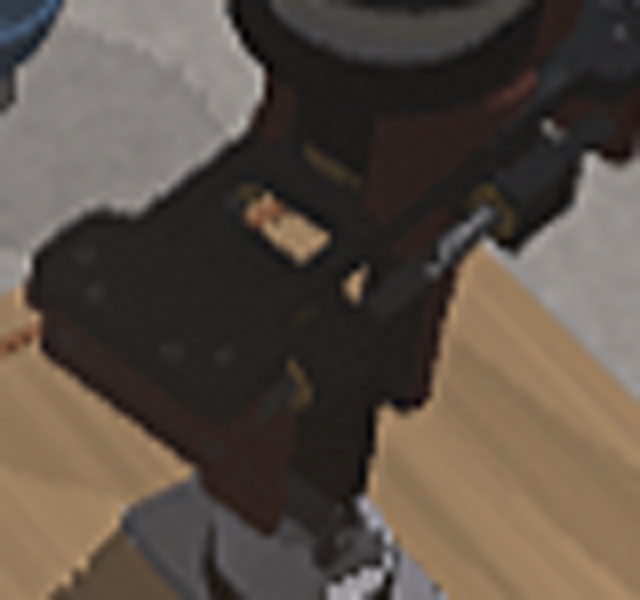

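```bash
S='python3 -c "from mv import *;show()"'
python3 -m inch '[[[0,0,0],0,0.66],[[0,0,0],0,0.66],[[0,0,0],0,0.66],[[0,0,0],0,0.66],[[0,0,0],0,0.66]]' 5; eval $S
python3 -m inch '[[[0,0,0],0,0.72],[[0,0,0],0,0.72]]' 5; eval $S
python3 -m inch '[[[0,0,0],0,0.78],[[0,0,0],0,0.78]]' 5; eval $S
```

```text
time: 4.45
tool_pos: [511.4, -2.5, 111.6]
tool_rot: [-0.941, 1.571, -2.273]
ft_force: [1.1, -0.2, 0.7]
finger_gap: 15.1
t 4.45 pos [511.4  -2.5 111.6] gap 15.1 F [ 1.07 -0.16  0.74] M [-0.053  0.045 -0.031] q [-0.14   0.396  1.842 -0.     0.904 -0.378] e6 -0.000
toolx [-1.e-04 -1.e-04 -1.e+00] jaw heading 0.2381
time: 4.65
tool_pos: [511.4, -2.5, 111.7]
tool_rot: [-0.744, 1.571, -2.077]
ft_force: [0.0, -0.2, -0.1]
finger_gap: 12.2
t 4.65 pos [511.4  -2.5 111.7] gap 12.2 F [ 0.03 -0.23 -0.13] M [-0.038  0.017  0.01 ] q [-0.14   0.396  1.842 -0.     0.904 -0.378] e6 -0.000
toolx [-1.e-04 -1.e-04 -1.e+00] jaw heading 0.2381
time: 4.85
tool_pos: [511.4, -2.5, 111.7]
tool_rot: [0.826, 1.571, -0.507]
ft_force: [0.3, -0.5, 0.6]
finger_gap: 10.1
t 4.85 pos [511.4  -2.5 111.7] gap 10.1 F [ 0.33 -0.48  0.59] M [-0.055  0.021 -0.04 ] q [-0.14   0.396  1.842 -0.     0.904 -0.378] e6 -0.080
toolx [ 1.e-04 -1.e-04 -1.e+00] jaw heading 0.2379
```

Nearly no side force at a 10 mm gap, so it's well aligned. I'll grip firmly.

```bash
S='python3 -c "from mv import *;show()"'
python3 -m inch '[[[0,0,0],0,1],[[0,0,0],0,1],[[0,0,0],0,1]]' 50; eval $S
python3 -m inch '[[[0.00005,0,0],1.5,1]]'; eval $S
python3 -m inch '[[[0.00005,0,0],1.5,1]]'; eval $S
python3 -m inch '[[[0.0001,0,0],3,1],[[0,0,0],0,1]]'; eval $S
```

```text
time: 5.15
tool_pos: [511.5, -2.5, 111.7]
tool_rot: [1.129, 1.571, -0.204]
ft_force: [0.0, -0.3, 0.1]
finger_gap: 9.7
t 5.15 pos [511.5  -2.5 111.7] gap 9.7 F [ 0.01 -0.29  0.07] M [-0.05  -0.037 -0.099] q [-0.14   0.396  1.842 -0.     0.904 -0.378] e6 -0.084
toolx [ 1.e-04 -0.e+00 -1.e+00] jaw heading 0.2380
time: 5.25
tool_pos: [511.4, -2.5, 111.6]
tool_rot: [0.367, 1.571, -0.993]
ft_force: [2.1, -0.3, -0.5]
finger_gap: 9.9
t 5.25 pos [511.4  -2.5 111.6] gap 9.9 F [ 2.15 -0.26 -0.45] M [ 0.05  -0.102  0.036] q [-0.14   0.396  1.842 -0.     0.904 -0.351] e6 -0.528
toolx [ 1.e-04 -1.e-04 -1.e+00] jaw heading 0.2111
time: 5.35
tool_pos: [511.4, -2.5, 111.6]
tool_rot: [0.351, 1.571, -1.037]
ft_force: [1.0, 0.6, 0.7]
finger_gap: 9.8
t 5.35 pos [511.4  -2.5 111.6] gap 9.8 F [0.97 0.56 0.69] M [-0.001 -0.068  0.03 ] q [-0.14   0.396  1.842 -0.     0.903 -0.323] e6 -0.311
toolx [ 1.e-04 -1.e-04 -1.e+00] jaw heading 0.1836
time: 5.55
tool_pos: [511.4, -2.5, 111.4]
tool_rot: [-0.239, 1.571, -1.678]
ft_force: [-0.1, 0.3, -0.2]
finger_gap: 10.0
t 5.55 pos [511.4  -2.5 111.4] gap 10.0 F [-0.11  0.3  -0.24] M [-0.004 -0.106 -0.097] q [-0.14   0.396  1.842 -0.     0.903 -0.272] e6 0.427
toolx [-0.e+00 -1.e-04 -1.e+00] jaw heading 0.1317
```

```bash
S='python3 -c "from mv import *;show()"'
python3 -m inch '[[[0,0,0],0,1],[[0,0,0],0,1],[[0,0,0],0,1]]'; eval $S
python3 -m inch '[[[0.00012,0,0],3,1],[[0.00012,0,0],3,1],[[0,0,0],0,1],[[0,0,0],0,1]]'; eval $S
python3 -m inch '[[[0,0,0],0,1]]'; eval $S
python3 -m inch '[[[0,0,0],0,1]]'; eval $S
```

```text
time: 5.85
tool_pos: [511.4, -2.5, 111.4]
tool_rot: [-0.161, 1.571, -1.598]
ft_force: [0.7, 1.0, -1.3]
finger_gap: 9.7
t 5.85 pos [511.4  -2.5 111.4] gap 9.7 F [ 0.73  0.96 -1.28] M [ 0.024 -0.105 -0.105] q [-0.14   0.396  1.842 -0.     0.903 -0.274] e6 -0.084
toolx [-0.e+00 -1.e-04 -1.e+00] jaw heading 0.1336
time: 6.25
tool_pos: [511.4, -2.5, 111.2]
tool_rot: [-0.801, 1.571, -2.342]
ft_force: [-0.1, 0.7, -0.0]
finger_gap: 9.8
t 6.25 pos [511.4  -2.5 111.2] gap 9.8 F [-0.12  0.73 -0.02] M [ 0.037 -0.138 -0.086] q [-0.14   0.396  1.843 -0.     0.903 -0.17 ] e6 -0.030
toolx [-0.e+00 -1.e-04 -1.e+00] jaw heading 0.0300
time: 6.35
tool_pos: [511.4, -2.5, 111.2]
tool_rot: [-0.645, 1.571, -2.187]
ft_force: [0.8, -0.9, 0.1]
finger_gap: 9.7
t 6.35 pos [511.4  -2.5 111.2] gap 9.7 F [ 0.84 -0.94  0.1 ] M [ 0.066 -0.083 -0.052] q [-0.14   0.396  1.843 -0.     0.903 -0.17 ] e6 -0.084
toolx [-0.e+00 -1.e-04 -1.e+00] jaw heading 0.0296
time: 6.45
tool_pos: [511.4, -2.5, 111.2]
tool_rot: [-0.126, 1.571, -1.668]
ft_force: [0.1, 1.3, -0.5]
finger_gap: 10.0
t 6.45 pos [511.4  -2.5 111.2] gap 10.0 F [ 0.1   1.29 -0.49] M [-0.064 -0.16  -0.08 ] q [-0.14   0.396  1.843 -0.     0.903 -0.169] e6 -0.072
toolx [-0.e+00 -1.e-04 -1.e+00] jaw heading 0.0292
```

```bash
S='python3 -c "from mv import *;show()"'
python3 -m inch '[[[0.0002,0,0],5,1],[[0.0002,0,0],5,1],[[0.0001,0,0],3,1],[[0.00004,0,0],1,1],[[0,0,0],0,1]]'; eval $S
python3 -m inch '[[[0.00012,0,0],3,1],[[0.00012,0,0],3,1],[[0.00008,0,0],2,1],[[0.00004,0,0],1,1],[[0.00004,0,0],1,1]]'; eval $S

```

```text
time: 6.95
tool_pos: [511.3, -2.5, 110.7]
tool_rot: [-0.769, 1.571, -2.555]
ft_force: [0.1, 0.8, -0.7]
finger_gap: 10.0
t 6.95 pos [511.3  -2.5 110.7] gap 10.0 F [ 0.12  0.79 -0.69] M [-0.009  0.031 -0.029] q [-0.14   0.397  1.843 -0.     0.902  0.075] e6 0.211
toolx [-2.e-04 -1.e-04 -1.e+00] jaw heading -0.2147
time: 7.45
tool_pos: [511.2, -2.5, 110.3]
tool_rot: [-0.901, 1.57, -2.862]
ft_force: [0.2, 0.5, 0.6]
finger_gap: 10.2
t 7.45 pos [511.2  -2.5 110.3] gap 10.2 F [0.25 0.51 0.59] M [0.033 0.066 0.058] q [-0.14   0.398  1.844 -0.     0.901  0.25 ] e6 -0.153
toolx [-3.e-04 -1.e-04 -1.e+00] jaw heading -0.3901
```

```bash
S='python3 -c "from mv import *;show()"'
python3 -m inch '[[[0.00012,0,0],3,1],[[0.00008,0,0],2,1],[[0.00004,0,0],1,1],[[0.00004,0,0],1,1],[[0.00004,0,0],1,1]]'; eval $S

```

```text
time: 7.95
tool_pos: [511.2, -2.5, 110.0]
tool_rot: [-0.875, 1.57, -2.976]
ft_force: [-0.5, 1.3, 1.3]
finger_gap: 9.9
t 7.95 pos [511.2  -2.5 110. ] gap 9.9 F [-0.52  1.3   1.27] M [0.049 0.224 0.042] q [-0.14   0.398  1.844 -0.     0.9    0.391] e6 -0.169
toolx [-4.e-04 -1.e-04 -1.e+00] jaw heading -0.5306
```

```bash
S='python3 -c "from mv import *;show()"'
python3 -m inch '[[[0,0,0],0,1],[[0,0,0],0,1]]'; eval $S
python3 -m inch '[[[0.00012,0,0],3,1],[[0.00012,0,0],3,1],[[0.00004,0,0],1,1],[[0,0,0],0,1],[[0,0,0],0,1]]'; eval $S

```

```text
time: 8.15
tool_pos: [511.2, -2.5, 109.9]
tool_rot: [-1.064, 1.57, 3.119]
ft_force: [-0.8, 0.9, 1.6]
finger_gap: 9.9
t 8.15 pos [511.2  -2.5 109.9] gap 9.9 F [-0.82  0.89  1.6 ] M [ 0.104  0.307 -0.011] q [-0.14   0.398  1.844 -0.     0.9    0.39 ] e6 0.007
toolx [-4.e-04  0.e+00 -1.e+00] jaw heading -0.5297
time: 8.65
tool_pos: [511.2, -2.4, 109.7]
tool_rot: [-0.958, 1.57, 3.103]
ft_force: [-3.5, 0.4, 2.4]
finger_gap: 9.5
t 8.65 pos [511.2  -2.4 109.7] gap 9.5 F [-3.46  0.37  2.36] M [ 0.125  0.467 -0.028] q [-0.14   0.398  1.844 -0.     0.899  0.511] e6 -0.011
toolx [-4.e-04  0.e+00 -1.e+00] jaw heading -0.6511
```

```bash
S='python3 -c "from mv import *;show()"'
python3 -m inch '[[[0,-0.0003,0.0002],0,1],[[0,0,0],0,1],[[0,0,0],0,1]]'; eval $S
python3 -m inch '[[[0,0,0],0,1]]'; eval $S
```

```text
time: 8.95
tool_pos: [511.1, -2.4, 109.7]
tool_rot: [1.909, 1.571, -0.314]
ft_force: [-0.9, 1.2, 0.3]
finger_gap: 9.8
t 8.95 pos [511.1  -2.4 109.7] gap 9.8 F [-0.87  1.21  0.32] M [ 0.232  0.185 -0.01 ] q [-0.14   0.398  1.845 -0.     0.899  0.512] e6 -0.003
toolx [ 1.e-04 -0.e+00 -1.e+00] jaw heading -0.6518
time: 9.05
tool_pos: [511.1, -2.4, 109.7]
tool_rot: [1.679, 1.571, -0.543]
ft_force: [-0.4, 0.2, 0.8]
finger_gap: 9.4
t 9.05 pos [511.1  -2.4 109.7] gap 9.4 F [-0.4   0.21  0.85] M [0.205 0.266 0.025] q [-0.14   0.398  1.845 -0.     0.899  0.512] e6 0.001
toolx [ 0. -0. -1.] jaw heading -0.6519
```

```bash
S='python3 -c "from mv import *;show()"'
python3 -m inch '[[[0.00012,0,0],3,1],[[0.00012,0,0],3,1],[[0.00008,0,0],2,1],[[0.00002,0,0],0.5,1],[[0.00002,0,0],0.5,1]]'; eval $S
python3 -m inch '[[[0.00002,0,0],0.5,1]]'; eval $S
python3 -m inch '[[[0.00002,0,0],0.5,1]]'; eval $S
```

```text
time: 9.55
tool_pos: [511.0, -2.4, 109.3]
tool_rot: [2.383, 1.571, 0.003]
ft_force: [-1.2, 2.3, 2.0]
finger_gap: 9.9
t 9.55 pos [511.   -2.4 109.3] gap 9.9 F [-1.2   2.31  2.05] M [0.302 0.241 0.056] q [-0.14   0.399  1.845  0.     0.898  0.669] e6 -0.016
toolx [ 0.  0. -1.] jaw heading -0.8088
time: 9.65
tool_pos: [511.1, -2.4, 109.3]
tool_rot: [1.976, 1.571, -0.413]
ft_force: [-0.5, 1.2, 1.8]
finger_gap: 9.9
t 9.65 pos [511.1  -2.4 109.3] gap 9.9 F [-0.5   1.25  1.79] M [0.314 0.279 0.079] q [-0.14   0.399  1.845 -0.     0.898  0.678] e6 -0.053
toolx [ 0. -0. -1.] jaw heading -0.8179
time: 9.75
tool_pos: [511.0, -2.4, 109.3]
tool_rot: [2.792, 1.571, 0.394]
ft_force: [-1.3, 1.4, 2.3]
finger_gap: 9.5
t 9.75 pos [511.   -2.4 109.3] gap 9.5 F [-1.25  1.36  2.33] M [0.279 0.268 0.089] q [-0.14   0.399  1.845  0.     0.898  0.687] e6 -0.053
toolx [ 0.  0. -1.] jaw heading -0.8269
```

```bash
S='python3 -c "from mv import *;show()"'
python3 -m inch '[[[0.00016,0,0],4,1],[[0.00008,0,0],2,1],[[0.00004,0,0],1,1],[[0.00002,0,0],0.5,1],[[0.00002,0,0],0.5,1]]'; eval $S
python3 -m inch '[[[0.00002,0,0],0.5,1]]'; eval $S
python3 -m inch '[[[0.00002,0,0],0.5,1]]'; eval $S
```

```text
time: 10.25
tool_pos: [511.0, -2.4, 109.0]
tool_rot: [-1.083, 1.571, 2.663]
ft_force: [-0.7, 2.7, 2.2]
finger_gap: 9.9
t 10.25 pos [511.   -2.4 109. ] gap 9.9 F [-0.7   2.68  2.19] M [0.43  0.279 0.17 ] q [-0.14   0.399  1.845  0.     0.897  0.826] e6 0.011
toolx [-1.e-04  0.e+00 -1.e+00] jaw heading -0.9663
time: 10.35
tool_pos: [511.0, -2.4, 109.0]
tool_rot: [-2.017, 1.571, 1.72]
ft_force: [-1.6, 2.3, 3.3]
finger_gap: 9.8
t 10.35 pos [511.   -2.4 109. ] gap 9.8 F [-1.58  2.33  3.35] M [0.535 0.237 0.127] q [-0.14   0.399  1.845  0.     0.897  0.835] e6 0.007
toolx [-0.  0. -1.] jaw heading -0.9752
time: 10.45
tool_pos: [511.0, -2.4, 108.9]
tool_rot: [-0.776, 1.571, 2.952]
ft_force: [-0.5, 2.0, 3.4]
finger_gap: 9.5
t 10.45 pos [511.   -2.4 108.9] gap 9.5 F [-0.49  2.04  3.42] M [0.476 0.292 0.133] q [-0.14   0.399  1.845  0.     0.897  0.844] e6 0.016
toolx [-1.e-04  0.e+00 -1.e+00] jaw heading -0.9841
```

Torque is starting to climb: Mz went from 0.08 to about 0.14. I'll relieve the small side load and creep on.

```bash
S='python3 -c "from mv import *;show()"'
python3 -m inch '[[[-0.0001,-0.00025,0],0.5,1],[[0.00004,0,0],1,1],[[0.00002,0,0],0.5,1],[[0.00002,0,0],0.5,1],[[0.00002,0,0],0.5,1]]'; eval $S
python3 -m inch '[[[0.00002,0,0],0.5,1]]'; eval $S
python3 -m inch '[[[0.00002,0,0],0.5,1]]'; eval $S
```

```text
time: 10.95
tool_pos: [511.0, -2.3, 108.9]
tool_rot: [1.508, 1.571, -1.099]
ft_force: [0.2, 2.0, 0.8]
finger_gap: 9.4
t 10.95 pos [511.   -2.3 108.9] gap 9.4 F [0.23 2.03 0.76] M [0.314 0.124 0.181] q [-0.14   0.399  1.846 -0.     0.897  0.897] e6 0.074
toolx [ 1.e-04 -2.e-04 -1.e+00] jaw heading -1.0366
time: 11.05
tool_pos: [511.0, -2.3, 108.9]
tool_rot: [1.694, 1.571, -0.922]
ft_force: [0.4, 2.7, 0.9]
finger_gap: 10.0
t 11.05 pos [511.   -2.3 108.9] gap 10.0 F [0.37 2.72 0.88] M [0.306 0.105 0.239] q [-0.14   0.399  1.846 -0.     0.897  0.906] e6 0.080
toolx [ 1.e-04 -2.e-04 -1.e+00] jaw heading -1.0454
time: 11.15
tool_pos: [510.9, -2.3, 108.9]
tool_rot: [1.47, 1.571, -1.154]
ft_force: [0.4, 0.9, 0.7]
finger_gap: 9.5
t 11.15 pos [510.9  -2.3 108.9] gap 9.5 F [0.39 0.88 0.66] M [0.276 0.115 0.206] q [-0.14   0.399  1.846 -0.     0.897  0.915] e6 0.086
toolx [ 1.e-04 -2.e-04 -1.e+00] jaw heading -1.0541
```

The slope is about 1.0 N·m/rad. Torque is now about 0.22 (e6 plus its 0.133 offset, agreeing with Mz), so about 4° more should reach 0.29.

```bash
S='python3 -c "from mv import *;show()"'
python3 -m inch '[[[0.00004,0,0],1,1],[[0.00004,0,0],1,1],[[0.00002,0,0],0.5,1]]'; eval $S
python3 -m inch '[[[0.00002,0,0],0.5,1]]'; eval $S
python3 -m inch '[[[0.00002,0,0],0.5,1]]'; eval $S
python3 -m inch '[[[0.00002,0,0],0.5,1]]'; eval $S
```

```text
time: 11.45
tool_pos: [510.9, -2.3, 108.8]
tool_rot: [1.399, 1.571, -1.27]
ft_force: [1.3, 1.2, 1.2]
finger_gap: 9.8
t 11.45 pos [510.9  -2.3 108.8] gap 9.8 F [1.31 1.17 1.24] M [0.352 0.087 0.275] q [-0.14   0.399  1.846 -0.     0.896  0.959] e6 0.243
toolx [ 1.e-04 -2.e-04 -1.e+00] jaw heading -1.0981
time: 11.55
tool_pos: [510.9, -2.3, 108.8]
tool_rot: [1.54, 1.571, -1.137]
ft_force: [0.5, 1.3, 0.6]
finger_gap: 9.9
t 11.55 pos [510.9  -2.3 108.8] gap 9.9 F [0.52 1.29 0.63] M [0.225 0.068 0.287] q [-0.14   0.399  1.846 -0.     0.896  0.967] e6 0.181
toolx [ 1.e-04 -2.e-04 -1.e+00] jaw heading -1.1064
time: 11.65
tool_pos: [510.9, -2.3, 108.8]
tool_rot: [1.631, 1.571, -1.055]
ft_force: [0.3, 1.3, 1.0]
finger_gap: 9.2
t 11.65 pos [510.9  -2.3 108.8] gap 9.2 F [0.3  1.26 1.04] M [0.287 0.1   0.317] q [-0.14   0.399  1.846 -0.     0.896  0.976] e6 0.178
toolx [ 1.e-04 -1.e-04 -1.e+00] jaw heading -1.1152
time: 11.75
tool_pos: [510.9, -2.3, 108.8]
tool_rot: [1.38, 1.571, -1.315]
ft_force: [-0.1, 0.5, 1.3]
finger_gap: 9.6
t 11.75 pos [510.9  -2.3 108.8] gap 9.6 F [-0.15  0.53  1.27] M [0.252 0.11  0.232] q [-0.14   0.399  1.846 -0.     0.896  0.984] e6 0.190
toolx [ 0.e+00 -2.e-04 -1.e+00] jaw heading -1.1238
```

```bash
S='python3 -c "from mv import *;show()"'
for i in 1 2 3 4 5; do python3 -m inch '[[[0,0,0],0,1]]' >/dev/null; eval $S | head -1; done
```

```text
t 11.85 pos [511.   -2.3 108.8] gap 9.9 F [-0.66  1.03  1.09] M [0.296 0.018 0.275] q [-0.14   0.399  1.846 -0.     0.896  0.984] e6 0.322
t 11.95 pos [510.9  -2.3 108.7] gap 9.5 F [0.56 1.04 1.11] M [0.303 0.017 0.207] q [-0.14   0.399  1.846 -0.     0.896  0.984] e6 0.235
t 12.05 pos [510.9  -2.3 108.8] gap 9.6 F [1.06 0.6  0.69] M [0.231 0.061 0.224] q [-0.14   0.399  1.846 -0.     0.896  0.984] e6 0.224
t 12.15 pos [510.9  -2.3 108.7] gap 9.5 F [0.02 0.49 0.96] M [0.232 0.063 0.243] q [-0.14   0.399  1.846 -0.     0.896  0.984] e6 0.224
t 12.25 pos [510.9  -2.3 108.7] gap 9.8 F [1.01 1.27 1.69] M [0.252 0.065 0.244] q [-0.14   0.399  1.846 -0.     0.896  0.984] e6 0.223
```

Turning torque is about 0.29–0.30 from averaging the readings taken while moving. The held reading relaxes to about 0.23, as friction would. I'll release, rise and look.

```bash

python3 -m inch '[[[0,0,0],0,0.6],[[0,0,0],0,0.4],[[0,0,0],0,0],[[0,0,0],0,0],[[0,0,0],0,0]]' 
python3 -m inch '[[[-0.04,0,0],0,0],[[-0.04,0,0],0,0],[[-0.04,0,0],0,0],[[0,0,0],0,0]]'
python3 -m inch '[[[0,-0.04,0],0,0],[[0,-0.04,0],0,0],[[0,-0.04,0],0,0],[[0,0,0],0,0]]'
python3 -c "
from fit import *
from mv import show
show()
c=optics.capture('scene');t=optics.capture('top')
p=[511.2,-2.5,-1.124]
overlay(c,p,340,180,80,75,8,'pics/so4.png',44);overlay(t,p,290,260,80,75,8,'pics/to4.png',44)"
```

```text
time: 12.75
tool_pos: [510.8, -2.3, 108.7]
tool_rot: [0.083, 1.571, -2.611]
ft_force: [-0.7, 0.3, -0.1]
finger_gap: 43.2
time: 13.15
tool_pos: [514.5, -2.7, 234.0]
tool_rot: [2.544, 1.561, -0.15]
ft_force: [1.0, 0.1, -0.8]
finger_gap: 44.1
time: 13.55
tool_pos: [455.7, 109.0, 227.8]
tool_rot: [-0.811, 1.567, 2.782]
ft_force: [-0.5, -0.4, -0.2]
finger_gap: 43.8
t 13.55 pos [455.7 109.  227.8] gap 43.8 F [-0.52 -0.37 -0.15] M [-0.051  0.148  0.012] q [0.086 0.185 1.799 0.002 1.16  1.205] e6 0.663
toolx [-0.0031  0.0012 -1.    ] jaw heading -1.1199
```

View pics/so4.png

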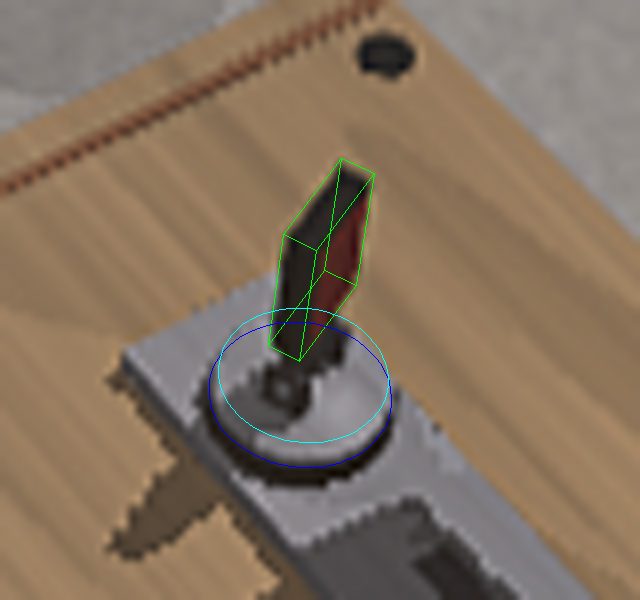

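View pics/to4.png

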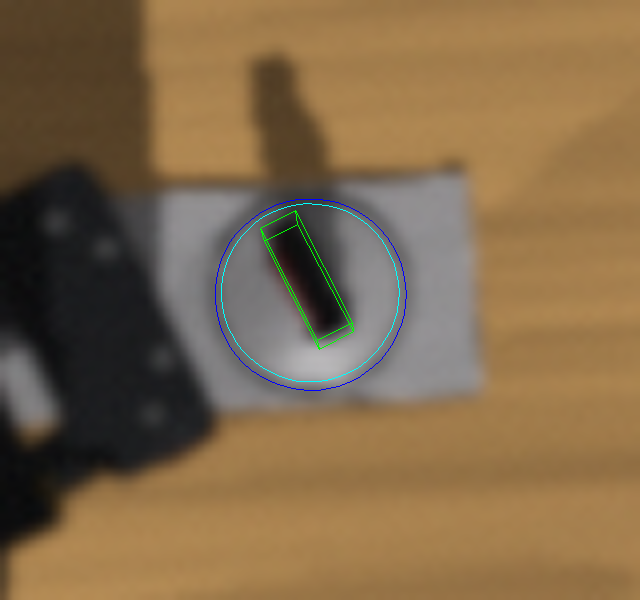

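The lever stands upright and both overlays match at yaw -1.124. I'll close the fingers behind the red face and prepare to fold.

```bash

python3 -m inch '[[[0,0,0],0,1],[[0,0,0],0,1],[[0,0,0],0,1],[[0,0,0],0,1],[[0,0,0],0,1]]' 20
python3 -m inch '[[[0,0,0],0,1],[[0,0,0],0,1],[[0,0,0],0,1]]'
cat > fold.py <<'E'
from mv import *
B=np.array([510.9,-2.4]);h=-1.124;d=np.array([np.cos(h),np.sin(h)]);n=np.array([-d[1],d[0]])
def where():
    s,M=st();p=np.array(s["tool_pos"])
    print("t %.2f u_edge %.1f v %.1f z_edge %.1f gap %.1f F fold %.1f side %.1f up %.1f Mz %.3f"%(s["time"],(p[:2]-B)@d+13.5,(p[:2]-B)@n,p[2]-19-62,s["finger_gap"],np.array(s["ft_force"])[:2]@d,np.array(s["ft_force"])[:2]@n,s["ft_force"][2],s["moment"][2]), "tooly.d",M[:2,1]@d,"toolz.n",M[:2,2]@n)
if __name__=="__main__": where()
E
python3 fold.py
```

```text
time: 14.15
tool_pos: [459.1, 105.5, 228.6]
tool_rot: [0.269, 1.571, -2.426]
ft_force: [-0.5, 0.8, -0.0]
finger_gap: 7.2
time: 14.45
tool_pos: [459.0, 105.9, 228.7]
tool_rot: [1.37, 1.571, -1.324]
ft_force: [0.3, 0.5, 0.2]
finger_gap: 0.5
t 14.45 u_edge -106.6 v -0.0 z_edge 147.7 gap 0.5 F fold -0.3 side 0.4 up 0.2 Mz 0.045 tooly.d 0.999999686910391 toolz.n -0.9999996915069349
```

```bash

python3 -m inch '[[[0.032,0,0],0,1],[[0.032,0,0],0,1],[[0.032,0,0],0,1],[[0,0,0],0,1]]'
python3 -m inch '[[[0,0.04,0],0,1],[[0,0.03,0],0,1],[[0,0.02,0],0,1],[[0,0,0],0,1],[[0,0,0],0,1]]'
python3 fold.py
```

```text
time: 14.85
tool_pos: [455.8, 105.7, 129.7]
tool_rot: [-0.352, 1.563, -3.046]
ft_force: [-0.8, -0.2, -0.2]
finger_gap: 0.6
time: 15.35
tool_pos: [498.3, 24.8, 133.8]
tool_rot: [2.898, 1.57, 0.202]
ft_force: [0.3, -0.1, -0.6]
finger_gap: 0.2
t 15.35 u_edge -16.5 v 0.4 z_edge 52.8 gap 0.2 F fold 0.2 side 0.2 up -0.6 Mz -0.067 tooly.d 0.9999998326614262 toolz.n -0.9999993979662272
```

```bash

python3 -m inch '[[[0,0.004,0],0,1],[[0,0.004,0],0,1],[[0,0.003,0],0,1],[[0,0,0],0,1]]'; python3 fold.py
python3 -m inch '[[[0,0.003,0],0,1],[[0,0.003,0],0,1]]'; python3 fold.py
python3 -m inch '[[[0,0.003,0],0,1],[[0,0.003,0],0,1]]'; python3 fold.py
```

```text
time: 15.75
tool_pos: [502.8, 14.9, 132.8]
tool_rot: [1.403, 1.571, -1.291]
ft_force: [-0.1, -0.4, -0.9]
finger_gap: 0.2
t 15.75 u_edge -5.6 v 0.1 z_edge 51.8 gap 0.2 F fold 0.3 side -0.3 up -0.9 Mz -0.004 tooly.d 0.9999995340811706 toolz.n -0.9999995455016223
time: 15.95
tool_pos: [505.0, 9.7, 132.7]
tool_rot: [-1.037, 1.57, 2.552]
ft_force: [-1.3, 3.5, 3.4]
finger_gap: 0.8
t 15.95 u_edge 0.1 v -0.1 z_edge 51.7 gap 0.8 F fold -3.7 side 0.4 up 3.4 Mz 0.015 tooly.d 0.9999994250168047 toolz.n -0.9999995713996317
time: 16.15
tool_pos: [507.6, 4.4, 132.8]
tool_rot: [-1.388, 1.57, 2.201]
ft_force: [-1.6, 3.9, 2.5]
finger_gap: 0.6
t 16.15 u_edge 5.9 v -0.0 z_edge 51.8 gap 0.6 F fold -4.2 side 0.2 up 2.5 Mz 0.038 tooly.d 0.9999992814816311 toolz.n -0.9999998388035695
```

Contact is at u ≈ -5 and it folds at about 4 N. I'll follow the arc.

```bash

python3 -m inch '[[[0.0006,0.0047,0],0,1],[[0.0017,0.0054,0],0,1],[[0.0019,0.0046,0],0,1],[[0.0019,0.0046,0],0,1],[[0.0022,0.0033,0],0,1]]'; python3 fold.py
python3 -m inch '[[[0.0021,0.0033,0],0,1],[[0.0026,0.0029,0],0,1],[[0.0026,0.0029,0],0,1],[[0.0031,0.0025,0],0,1],[[0.003,0.0025,0],0,1]]'; python3 fold.py
```

```text
time: 16.65
tool_pos: [518.4, -17.2, 124.7]
tool_rot: [2.045, 1.569, -0.649]
ft_force: [-0.9, 2.4, 7.5]
finger_gap: 0.6
t 16.65 u_edge 30.1 v 0.4 z_edge 43.7 gap 0.6 F fold -2.6 side 0.2 up 7.5 Mz 0.007 tooly.d 0.9999990402617353 toolz.n -0.9999995956055301
time: 17.15
tool_pos: [525.2, -30.6, 111.7]
tool_rot: [1.97, 1.567, -0.724]
ft_force: [-0.9, -0.6, 8.2]
finger_gap: 0.4
t 17.15 u_edge 45.1 v 0.7 z_edge 30.7 gap 0.4 F fold 0.2 side -1.1 up 8.2 Mz -0.000 tooly.d 0.999994562189453 toolz.n -0.9999985395114632
```

```bash

python3 -m inch '[[[0.0033,0.0012,0],0,1],[[0.0033,0.0012,0],0,1],[[0.003,0.001,0],0,1],[[0.003,0.001,0],0,1],[[0.003,0.0005,0],0,1]]'; python3 fold.py
python3 -m inch '[[[0.0015,0,0],0,1],[[0.0015,0,0],0,1],[[0.001,0,0],0,1]]'; python3 fold.py
python3 -c "
from h import *
c=optics.capture('scene');crop(c['image'],320,150,100,90,7,'pics/sc5.png')"
```

```text
time: 17.65
tool_pos: [528.4, -36.0, 96.5]
tool_rot: [2.019, 1.565, -0.674]
ft_force: [-0.1, -4.5, 8.8]
finger_gap: 0.5
t 17.65 u_edge 51.4 v 1.3 z_edge 15.5 gap 0.5 F fold 4.0 side -2.0 up 8.8 Mz -0.039 tooly.d 0.999984003355576 toolz.n -0.9999955099641031
time: 17.95
tool_pos: [528.8, -36.2, 92.6]
tool_rot: [2.026, 1.564, -0.667]
ft_force: [-0.4, -3.6, 8.5]
finger_gap: 0.2
t 17.95 u_edge 51.7 v 1.5 z_edge 11.6 gap 0.2 F fold 3.0 side -1.9 up 8.5 Mz -0.014 tooly.d 0.9999801032075133 toolz.n -0.9999942394068545
```

View pics/sc5.png

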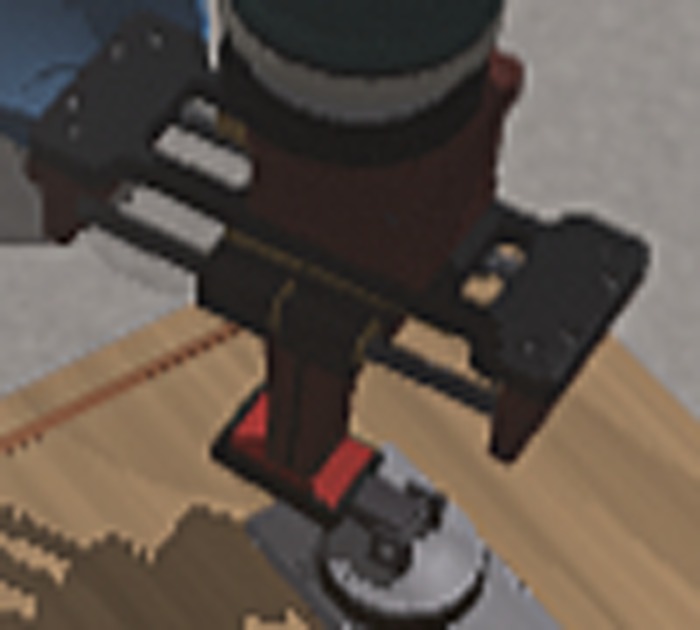

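The lever is nearly flat under the fingertips, with the red face up at about (300,450) in the crop. I'll press on to the end stop.

```bash

python3 -m inch '[[[0.001,0,0.0008],0,1],[[0.001,0,0],0,1]]'; python3 fold.py
python3 -m inch '[[[0.001,0,0],0,1],[[0,0,0],0,1]]'; python3 fold.py
python3 -m inch '[[[0.001,0,0],0,1],[[0,0,0],0,1]]'; python3 fold.py
```

```text
time: 18.2
tool_pos: [528.8, -36.5, 90.8]
tool_rot: [2.146, 1.563, -0.548]
ft_force: [1.0, -4.6, 8.3]
finger_gap: 0.3
t 18.20 u_edge 52.0 v 1.4 z_edge 9.8 gap 0.3 F fold 4.5 side -1.1 up 8.3 Mz 0.007 tooly.d 0.999975757743454 toolz.n -0.9999891359124216
time: 18.4
tool_pos: [528.9, -36.7, 89.8]
tool_rot: [2.124, 1.563, -0.57]
ft_force: [2.0, -4.8, 6.3]
finger_gap: 0.4
t 18.40 u_edge 52.2 v 1.4 z_edge 8.8 gap 0.4 F fold 5.2 side -0.2 up 6.3 Mz 0.017 tooly.d 0.9999746130843129 toolz.n -0.9999895941965166
time: 18.6
tool_pos: [528.9, -36.7, 88.8]
tool_rot: [2.119, 1.563, -0.575]
ft_force: [1.3, -5.4, 7.9]
finger_gap: 0.6
t 18.60 u_edge 52.2 v 1.4 z_edge 7.8 gap 0.6 F fold 5.4 side -1.1 up 7.9 Mz -0.062 tooly.d 0.9999739241560791 toolz.n -0.9999894966356963
```

```bash

for i in 1 2 3; do python3 -m inch '[[[0.0008,-0.0003,0],0,1],[[0,0,0],0,1]]' >/dev/null; python3 fold.py; done
```

```text
t 18.80 u_edge 52.3 v 1.5 z_edge 7.4 gap 0.4 F fold 6.2 side -2.0 up 11.5 Mz -0.075 tooly.d 0.9999679839873199 toolz.n -0.9999877172252761
t 19.00 u_edge 52.4 v 1.6 z_edge 7.1 gap 0.2 F fold 5.9 side -2.1 up 15.1 Mz 0.058 tooly.d 0.9999618476957625 toolz.n -0.9999862346000861
t 19.20 u_edge 52.4 v 1.8 z_edge 6.9 gap 0.1 F fold 7.1 side -4.4 up 20.8 Mz 0.034 tooly.d 0.9999541254370052 toolz.n -0.9999837059563828
```

The end stop is reached: force climbs steeply and z stalls. I'll back off straight up, move clear and look.

```bash

python3 -m inch '[[[-0.002,0,0],0,1],[[-0.02,0,0],0,1],[[-0.04,0,0],0,1],[[-0.04,0,0],0,1],[[-0.04,0,0],0,1]]'
python3 -m inch '[[[0,-0.04,0],0,1],[[0,-0.04,0],0,1],[[0,-0.04,0],0,1],[[0,-0.04,0],0,1],[[0,0,0],0,1]]'
python3 - <<'E'
from fit import *
from mv import show
show()
c=optics.capture('scene');t=optics.capture('top')
h=-1.124;B=np.array([510.9,-2.4]);z0=44
def draw(cam,x0,y0,w,hh,k,name,th=1.5):
    im=cv2.resize(cam["image"][y0:y0+hh,x0:x0+w,::-1],None,fx=k,fy=k,interpolation=cv2.INTER_CUBIC)
    Rz=R.from_euler('z',h).as_matrix()@R.from_euler('y',th).as_matrix()
    P=np.array([[a,b,s] for s in(18,66) for a in(-5,5) for b in(-16,16)])@Rz.T+[B[0],B[1],z0+18]
    b=np.round((proj(cam,P)-[x0,y0]+.5)*k).astype(int)
    for i,j in [(0,1),(1,3),(3,2),(2,0),(4,5),(5,7),(7,6),(6,4),(0,4),(1,5),(2,6),(3,7)]: cv2.line(im,b[i].tolist(),b[j].tolist(),(0,255,0),1)
    cv2.imwrite(name,im)
draw(c,330,180,90,75,8,'pics/so6.png');draw(t,290,260,90,75,8,'pics/to6.png')
cv2.imwrite('pics/s6.png',c['image'][:,:,::-1])
E
```

```text
time: 19.7
tool_pos: [524.9, -34.2, 228.2]
tool_rot: [1.151, 1.569, -1.543]
ft_force: [0.8, -0.2, -0.2]
finger_gap: 0.8
time: 20.2
tool_pos: [453.5, 113.6, 226.7]
tool_rot: [-0.515, 1.57, 3.078]
ft_force: [0.2, -1.2, -0.3]
finger_gap: 0.7
t 20.20 pos [453.5 113.6 226.7] gap 0.7 F [ 0.18 -1.16 -0.33] M [-0.028  0.157  0.036] q [0.097 0.184 1.804 0.    1.155 1.217] e6 0.675
toolx [-1.e-03  1.e-04 -1.e+00] jaw heading -1.1197
```

View pics/so6.png

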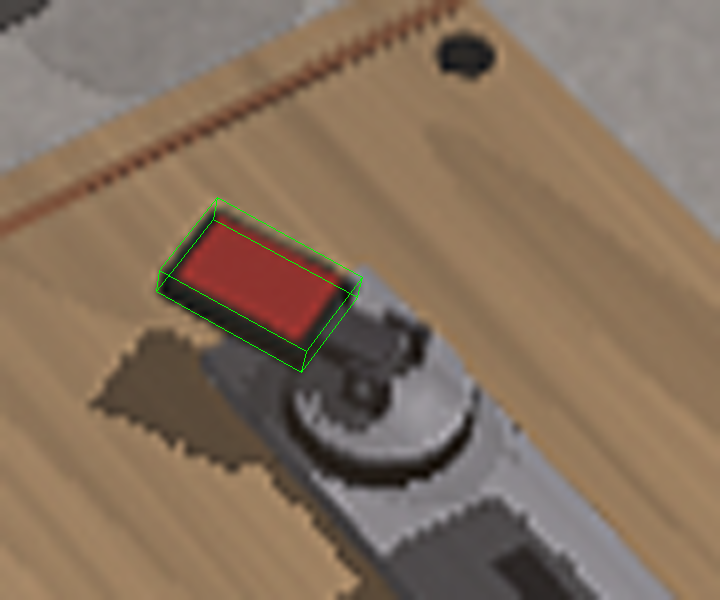

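View pics/to6.png

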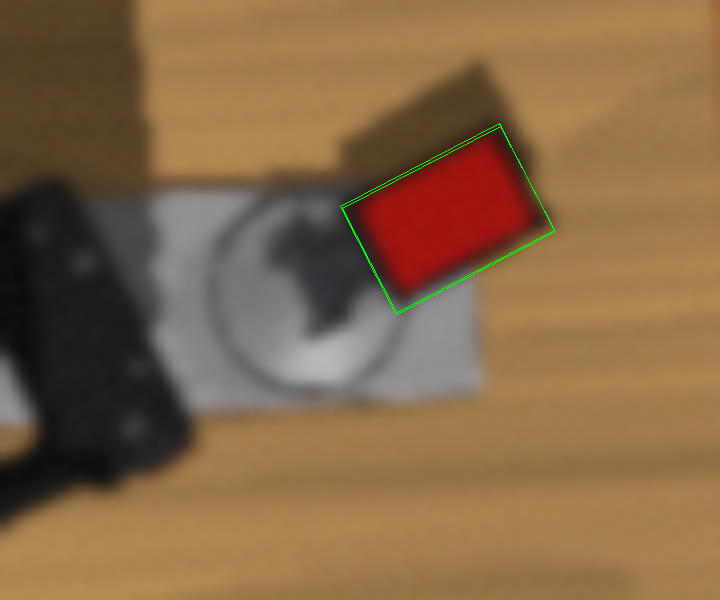

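View pics/s6.png

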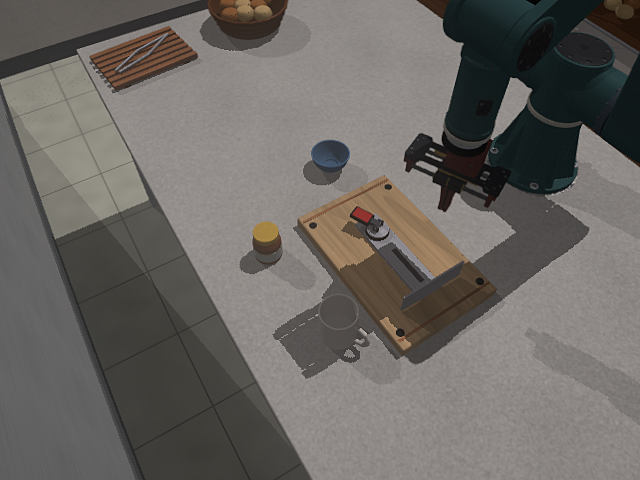

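Lever flat, and the overlay matches at a fold of 1.5. Jar (267,243), mug (339,313) and bowl (330,156) are unmoved. One last check: has the yaw stayed put?

```bash
python3 - <<'E'
from h import *
for n in("top","scene"):
    c=optics.capture(n);im=c["image"].astype(int)
    m=((im[...,0]>110)&(im[...,1]<70)&(im[...,2]<70)).astype(np.uint8)
    m[:, :330]=0;m[:200]=0 if n=="scene" else m[:200];m[320:]=0;m[:,430:]=0
    b=cv2.boxPoints(cv2.minAreaRect(cv2.findNonZero(m))); P=np.array([onz(c,u,66) for u in b])[:,:2]
    e=np.roll(P,-1,0)-P; L=np.hypot(*e.T); print(n,m.sum(),L.round(1),[round(float(np.arctan2(*v[::-1])),3) for v in e], P.mean(0).round(1))
    ys,xs=np.nonzero(m);W=np.array([onz(c,(x,y),66)[:2] for x,y in zip(xs,ys)]);q=W.mean(0);w,V=np.linalg.eigh(np.cov((W-q).T));print(q.round(1),np.sqrt(w*12),np.arctan2(V[1,1],V[0,1]))
    d=q-[511.2,-2.5]; print("heading from axis",np.arctan2(d[1],d[0]).round(3),np.hypot(*d).round(1))
print(r.state()["ft_force"],r.state()["time"])
E
```

```text
top 224 [39.4 25.9 39.3 25.8] [-1.137, -2.713, 2.003, 0.433] [529.7 -40.3]
[530.  -40.1] [25.67251445 39.81946049] 2.0386609841685663
heading from axis -1.108 42.0
scene 154 [25.6 41.3 25.2 40.8] [-2.521, 2.01, 0.601, -1.125] [528.4 -40.7]
[528. -41.] [25.07746735 40.57789735] 1.9542151890141632
heading from axis -1.159 42.0
[ 0.77228107  0.74519556 -0.09879152] 20.4
```

```bash
python3 -m inch '[[[-0.02,0,0],0,-1],[[0,0,0],0,-1],[[0,0,0],0,-1],[[0,0,0],0,-1],[[0,0,0],0,-1]]'
python3 -c "
from cell import r
print(r.job_done())"
```

```text
time: 20.9
tool_pos: [455.2, 110.9, 246.3]
tool_rot: [-0.193, 1.57, -2.888]
ft_force: [-0.0, -0.8, -0.4]
finger_gap: 37.3
the job is handed in; nothing more can be done
None
```

I screwed the bolt in by its upright lever until it was snug, folded the lever flat to its end stop, and handed the job in at 20.9 s with the gripper clear.

- **Tightening:** I turned the bolt about 1.36 rad clockwise. The head met the pad after about 1.15 rad, and the torque then climbed at about 1 N·m per rad. The last readings while turning averaged about 0.29 N·m, inside the 0.24–0.34 N·m snug range.
- **Readings that disagreed:** once I stopped turning, the held torque dropped to 0.21–0.28 N·m, averaging about 0.24, and the last-joint effort settled at 0.22. I took this as friction relaxing, since the free bolt showed the same effect earlier.
- **Folding:** the lever folded at about 4 to 9 N. At the end stop the upward force rose steeply to 21 N.
- **Last pictures:** the lever lies flat and matches the model drawn at a fold of 1.5. Its heading measured -1.11 rad from one camera and -1.16 from the other, averaging -1.13 against -1.124 at release. I see no sign that the bolt loosened, within about 0.03 rad. By eye in the scene picture, the jar, mug and bowl stand where they were, and the wrist force was about zero.

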